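Pull down the parts-cabinet hatch with the hook rod

TASK

Pick up the red-handled hook rod, pass its side hook through the brass eye of the closed wooden hatch on the parts cabinet, and with the hook in the eye swing the hatch fully down. Then unhook the rod and lay it flat on the bench, leaving the hatch down and the blue-handled straight rod where it is.

Things in the scene. Friction and masses are not known exactly. Their poses are not given: they have to be found in the camera images.
- hookrod_grip (a point): Hook rod lying flat; this point: where to grip, mid-height, 15 mm above the bench. x runs along the rod to the hook, y left of that, z up. Red handle 24 mm wide (y), 30 high, from x -75 to +45 mm; then a 7 mm steel shaft, same axis, to x = 125, where it bends square into the hook: a straight 7 mm pin along +y to y = 48 mm. About 150 g. Starts in either of two places, swapped with the blue rod.
- hatch_eye (a point): Centre of the brass eye, a ring of 32 mm inner diameter, 6 mm bar, on the hatch's outer face. Axes turn with the hatch; shut: x points level into the cabinet, z up, y along the hole, away from the robot. Pass the pin through along +y, the rod's x along this shut x. From this point: hinge line parallel to y through x = 28, z = -118 mm; hatch face at x = 28, hatch top at z = 2.
- hatch (a joint): Wooden hatch 216 mm wide, 120 high, 10 thick, top front of a grey cabinet (240 wide, 160 deep, 286 high) facing the robot's left. Angle in rad: 0 shut, upright; grows as its top comes out and down, to a stop at 1.5, level. Hinged at its bottom edge, 160 mm above the bench. Starts at 0 to 0.12. Stiff friction hinge (about 2.5 N at the eye): it stays where it is left.
- plainrod_grip (a point): Bystander: straight rod with a blue handle and no hook, otherwise of the same sizes and axes as the hook rod; this point is the middle of its grip, 15 mm above the bench. Leave it where it is.
Things that resemble listed ones, but are neither listed nor needed, are in the scene too. Of the things shaped like the part that bears hookrod_grip, the red one is meant.

How it is judged (in metres and radians):
On the way, in this order (a step that is already met when the one before it is completed fails the run):
1. the hook pin is through the eye while the hatch is still up (within 0.35 rad of shut) (x of hatch_eye in the frame of hookrod_grip between 0.108 and 0.142 m and y of hatch_eye in the frame of hookrod_grip between 0.006 and 0.045 m and z of hatch_eye in the frame of hookrod_grip between -0.017 and 0.017 m and value of joint hatch below 0.35 rad), for 0.1 s.
2. the hatch has been swung down (beyond 1.25 rad) with the hook pin still in the eye (x of hatch_eye in the frame of hookrod_grip between 0.108 and 0.142 m and y of hatch_eye in the frame of hookrod_grip between 0.006 and 0.045 m and z of hatch_eye in the frame of hookrod_grip between -0.017 and 0.017 m and value of joint hatch above 1.25 rad), for 0.1 s.
At the end, for the whole second after the job is handed in: The hatch is down (beyond 1.25 rad of its 1.5), the hook rod lies flat on the bench (grip point below 22 mm, tilt under 0.15 rad), and the blue rod is within 30 mm of where it began (value of joint hatch above 1.25 rad and height (world z) of hookrod_grip below 0.022 m and angle between hookrod_grip's own z axis and vertical below 0.15 rad and distance of plainrod_grip from where it was at the start of the episode below 0.03 m); the robot touches nothing.
It fails at once if the blue straight rod is pushed or picked up (moved more than 30 mm) (distance of plainrod_grip from where it was at the start of the episode above 0.03 m).
It also fails if it takes over 58 s, if anything falls off the work surface, if the arm or the gripper's body presses on something with over 40 N, if the wrist force passes 120 N, or if a joint passes its speed limit or range.

ROBOT

A 7-joint arm with a two-finger parallel gripper is mounted at the origin on the work surface. World frame = base frame: x ahead of the robot, y to its left, z up, the work surface at z = 0. Lengths are in mm, angles in rad, forces in N, time in s.
With the tool pointing down it reaches from about 425 to 950 mm from the base axis. Payload 4.7 kg.
Tool frame: the origin (TCP) lies on the centre line of the jaws, within the pads' length; the fingertips stand 8 mm ahead of it and the grasp point (between the pads) lies 11 mm behind it; z points along the fingers, x is the direction in which the jaws open and shut, and the axes are right-handed (so a half turn about z gives the same grasp; the last joint's range is limited). The gripper opens to 85 mm and grips with 20 to 120 N. Pads are 22 mm wide; open, the fingers measure 114 mm over their backs; the gripper's body (76 mm by 85 mm) begins 54 mm behind the grasp point. The pads swing forward as they close: fully open they stand 13 mm farther back than shut.
Start: joints at [1.153, 0.469, -0.049, 1.532, 0.024, 1.141, -0.082], TCP at [255.924, -624.62, 239.335] pointing down, gripper open.
Joint ranges: [-2.59, 2.59], [-0.33, 1.99], [-1.39, 1.29], [0.1, 2.45], [-1.04, 4.18], [0.21, 1.99], [-2.66, 2.66]. Speed limits (rad/s): [2.57, 2.57, 3.14, 3.14, 3.14, 3.14, 3.14].

INTERFACE

Orientations are given as a unit quaternion [w, x, y, z].
In Python, from workcell import manip gives the robot as it stands.
- The arm moves only by the tool send_rows, never from a script. Its arguments are lists of equal length, an entry for each row: "delta_pos": the shift along the world's x, y, z in m, a list of three; "turn": the turn, a rotation vector about the world's x, y, z in rad, a list of three. A call has 1 to 12 rows; each row shifts and turns the pose as measured when the row begins; what a row does not reach is not made up. A row lasts 1/8 s, in which the tool goes at most 62.5 mm and 10.7 degrees, less where a joint would pass 70% of its speed; a pose out of reach is approached as far as the arm can. A call with a gripper value outside its range is refused whole. "jaw" is the gripper's target within -1 to 1 (fully open at 1, half-way at 0, shut at -1), set as the call begins (left out, the last holds). The fingers move at their own pace and stop on an object; "force" is the grip in N (left out, the last holds). Time passes only in rows, so rows that do not move let the fingers close. It gives the time, the measured TCP pose, the force and the opening at its end, in the units of the state.
- manip.get_state(): the state, without advancing time (a new reading comes with each control period).
- manip.read_camera(name): name is "scene" or "top" or "wrist"; returns a dict with "color" (400x640x3 uint8, blue, green, red), "vertical_fov" (degrees; the focal length in pixels is half the picture's height over the tangent of half this angle, whatever the lens; pixels are square), "cx", "cy" (the principal point, pixels), "world_from_camera" (4x4, takes a point from camera to world coordinates). Camera axes: x right, y up, looking along -z (the intrinsics and any distortion apply to the point x, -y, -z); pixel columns grow to the right and rows downward; lengths in mm; the calibration is good to about 2 mm. The wrist camera is an equidistant fisheye: a pixel r from the principal point sees the ray r / f radians off the axis. A picture is of the moment at which its call begins. There is no depth.
- manip.close_job(): hands the job in, once; it reports no verdict.
The state is a dict: "time_s": time; "q": joint angles; "qd": joint speeds; "effort": joint torques, N m; "tcp_pos": TCP position; "ee_rot": TCP orientation; "wrist_force": force on the tool from outside, world axes, zero at the start; "ft_torque": the same for the moment, N m; "width": opening from 0.0 (shut) to 1.0 (fully open).
Only numpy, scipy, OpenCV 4.12 (cv2) and the standard library are available. Lean on these libraries where they do the work, as an engineer would, in place of code of your own. Each camera call takes 0.05 s, during which the arm holds its last target. There are 200 camera calls.

## Working session

There is one attempt and no reset: what is moved stays moved. The work goes in short steps, Python scripts to look and compute and a tool call to move; the robot and the scene stay as the last step left them, time stands still between calls to the robot, and variables do not carry over. Pictures are saved under pics/ and viewed, about 8 in all and at most 12, crops included, and the job is handed in when it is done.

Besides the shell and the picture viewer there is one more tool, called after "Request:" in YAML: its name, and indented under it one key for each argument. send_rows: Moves the arm, as the interface text tells. Its arguments: {"type":"object","properties":{"delta_pos":{"type":"array"},"turn":{"type":"array"},"jaw":{"type":"number"},"force":{"type":"number"}},"required":["delta_pos","turn"]}

```bash
mkdir -p pics; ls; python3 - <<'E'
from workcell import manip
import cv2,numpy as np
print(manip.get_state())
for n in ("scene","top"):
    r=manip.read_camera(n); cv2.imwrite(f"pics/{n}0.png",r["color"])
    print(n,r["vertical_fov"],r["cx"],r["cy"],np.round(r["world_from_camera"],3).tolist(),[k for k in r if k not in("color",)])
E
```

```text
pics
{'time_s': 0.0, 'q': array([ 1.15312132,  0.46943298, -0.04860997,  1.53368539,  0.02411399,
        1.1410062 , -0.08232518]), 'qd': array([ 7.66677406e-04, -4.06848458e-05, -2.20094848e-04, -2.82595242e-03,
       -1.11254763e-03,  2.16693325e-03, -1.65366886e-03]), 'effort': array([ 7.57658597e-06, -5.10302210e+01, -4.60619002e-02, -2.37713706e+01,
        1.09445260e-02,  7.49179657e-03, -6.92534670e-06]), 'tcp_pos': array([ 255.66228059, -624.09600565,  238.27077629]), 'ee_rot': array([-5.09328976e-04,  8.30384680e-01, -5.57189677e-01, -8.28831637e-04]), 'wrist_force': array([-0.72623973,  0.06042446,  0.59506354]), 'ft_torque': array([0.06168935, 0.01249911, 0.03291147]), 'width': 1.0034863400290597}
scene 56.85376482198193 315.80916977689486 190.03797990384544 [[-0.077, -0.747, 0.66, 1080.745], [0.997, -0.069, 0.037, 256.863], [0.018, 0.661, 0.75, 929.655], [0.0, 0.0, 0.0, 1.0]] ['vertical_fov', 'cx', 'cy', 'world_from_camera']
top 48.21367138627693 322.4584101744482 201.00385142821776 [[-0.002, 0.997, -0.079, 304.852], [-1.0, -0.001, 0.008, 240.179], [0.008, 0.079, 0.997, 1523.523], [0.0, 0.0, 0.0, 1.0]] ['vertical_fov', 'cx', 'cy', 'world_from_camera']
```

```bash
python3 - <<'E'
import cv2
for n in("scene","top"):
    i=cv2.imread(f"pics/{n}0.png"); cv2.imwrite(f"pics/{n}0b.png",cv2.resize(i,(800,500),interpolation=cv2.INTER_CUBIC))
E
```

```text
(no output)
```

View pics/scene0b.png

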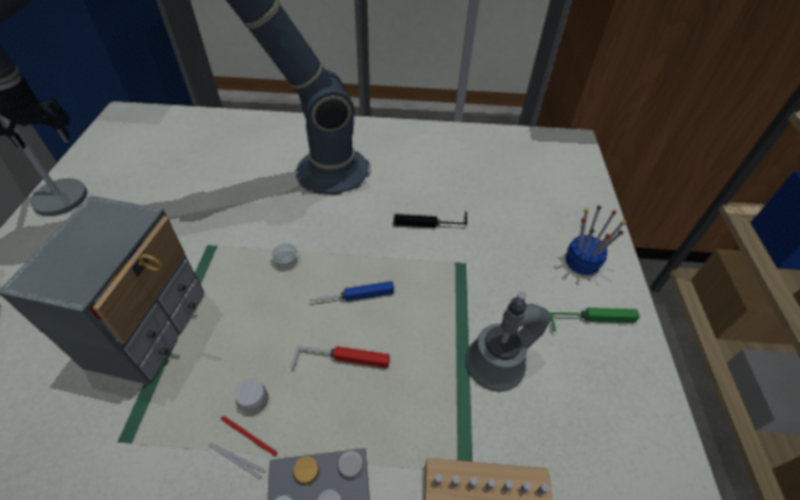

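View pics/top0b.png

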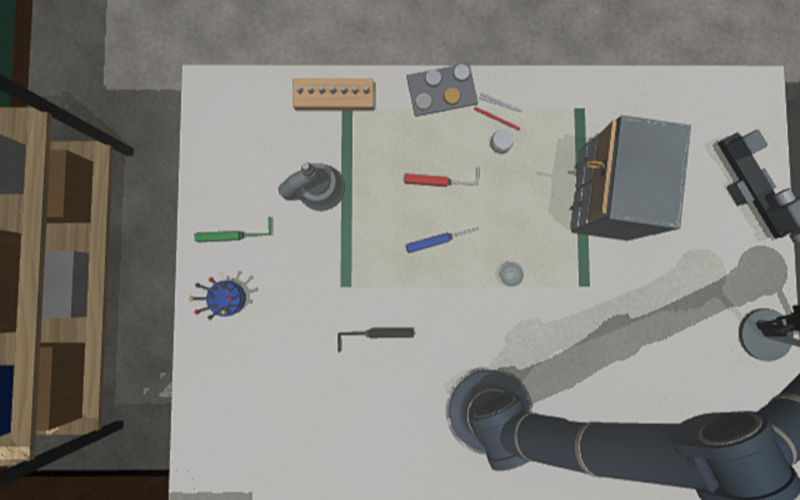

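The scene view (800 px wide) shows the red hook rod at about (345,355), with its hook toward the cabinet. The blue rod is at (355,295) and the eye at about (150,262). In the top view the red handle is at (427,180), the pin at (478,178) and the eye at (595,163). I'll enlarge these areas to get more exact pixels.

```bash
python3 - <<'E'
import cv2,numpy as np
t=cv2.imread("pics/top0.png"); s=cv2.imread("pics/scene0.png")
def c(i,x,y): # 80x60 -> 400x300 (x5)
    o=cv2.resize(i[y:y+60,x:x+80],(400,300),interpolation=cv2.INTER_CUBIC)
    for k in range(0,80,10):
        cv2.putText(o,str(x+k),(k*5,8),0,.3,(0,255,255)); cv2.line(o,(k*5,10),(k*5,14),(0,255,255))
    for k in range(10,60,10):
        cv2.putText(o,str(y+k),(0,k*5+3),0,.3,(0,255,255)); cv2.line(o,(20,k*5),(24,k*5),(0,255,255))
    return o
im=np.vstack([np.hstack([c(t,315,115),c(t,445,105)]),np.hstack([c(s,235,255),c(s,80,175)])])
cv2.imwrite("pics/crop1.png",im)
E
cat > h.py <<'E'
import numpy as np,cv2
from workcell import manip
def cam(r):
    f=200/np.tan(np.radians(r["vertical_fov"])/2); return f,r["cx"],r["cy"],np.array(r["world_from_camera"])
def ray(r,u,v,fish=False):
    f,cx,cy,M=cam(r); a,b=(u-cx)/f,(v-cy)/f
    if fish:
        t=np.hypot(a,b); k=np.sin(t)/t; d=np.array([a*k,-b*k,-np.cos(t)])
    else: d=np.array([a,-b,-1.])
    return M[:3,3],M[:3,:3]@d
def onz(r,u,v,z,fish=False):
    o,d=ray(r,u,v,fish); return o+d*(z-o[2])/d[2]
def meet(rays):
    A=np.zeros((3,3));b=np.zeros(3)
    for o,d in rays:
        d=d/np.linalg.norm(d);P=np.eye(3)-np.outer(d,d);A+=P;b+=P@o
    p=np.linalg.solve(A,b)
    return p,[np.linalg.norm(np.cross(p-o,d/np.linalg.norm(d))) for o,d in rays]
E
```

```text
(no output)
```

View pics/crop1.png

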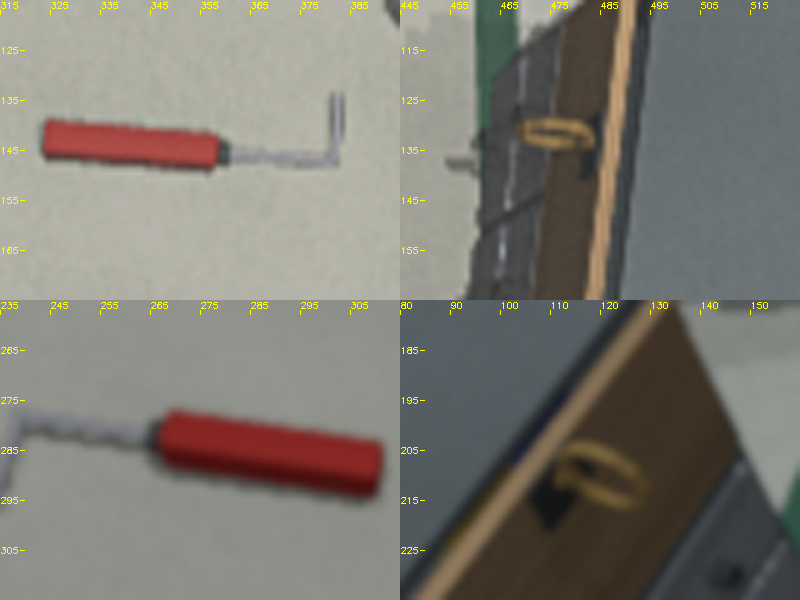

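The crops show the ring centre at top (476.6,131.4) and scene (120,210). In the top view the rod's rear end is at (323.5,142.5), its bend at about (381.5,147) and its pin tip at (382.3,134). The ring lies roughly in the world y-z plane. The hatch top edge is tilted about 6°.

```bash
python3 - <<'E'
from h import *
t=manip.read_camera("top"); s=manip.read_camera("scene")
np.set_printoptions(precision=1,suppress=True)
p,e=meet([ray(t,476.6,131.4),ray(s,120,210)]);print("eye",p,e)
a=onz(t,323.7,142.6,20);b=onz(t,381.7,147,15);c=onz(t,382.3,133.8,15);g=onz(t,358.5,145.5,20)
print("rear",a,"bend",b,"tip",c,"front",g,"len",np.linalg.norm(b-a),np.linalg.norm(c-b))
d=(b-a)[:2];d/=np.linalg.norm(d);print("rod yaw",np.degrees(np.arctan2(d[1],d[0])),"grip",a[:2]+d*75, b[:2]-d*125)
h1=onz(t,491,106,280);h2=onz(t,484.3,164,280);k=h2-h1;print("hatch top",h1,h2,np.degrees(np.arctan2(k[1],k[0])))
# scene hatch top outer edge: pixels (131,176)->(83,233)
h1=onz(s,129.5,177,280);h2=onz(s,84,231,280);k=h2-h1;print("scene hatch",h1,h2,np.degrees(np.arctan2(k[1],k[0])))
# red mask in scene
hsv=cv2.cvtColor(s["color"],cv2.COLOR_BGR2HSV);m=cv2.inRange(hsv,(0,120,60),(6,255,255))|cv2.inRange(hsv,(174,120,60),(180,255,255))
for r in(t,):
  hsv=cv2.cvtColor(r["color"],cv2.COLOR_BGR2HSV);m=cv2.inRange(hsv,(0,120,60),(6,255,255))|cv2.inRange(hsv,(174,120,60),(180,255,255))
  m[:110]=0;m[:,:300]=0;m[:,400:]=0;m[190:]=0
  (x,y),sz,an=cv2.minAreaRect(cv2.findNonZero(m));print("red",x,y,sz,an,onz(r,x,y,22))
E
```

```text
eye [ 602.2 -208.8  272.1] [np.float64(1.0999912095926658), np.float64(1.0999912095926958)]
rear [623.9 223.4  20. ] bend [609.6  24.8  15. ] tip [655.5  22.2  15. ] front [613.8 104.7  20. ] len 199.09436376974142 45.936959169742664
rod yaw -94.11251186900829 grip [618.5 148.6] [618.6 149.5]
hatch top [ 674.2 -250.4  280. ] [ 507.4 -226.1  280. ] 171.72052177667786
scene hatch [ 509. -222.  280.] [ 669.  -252.9  280. ] -10.957922042894577
red 340.8807678222656 143.490478515625 (34.21070098876953, 6.419491291046143) 4.5739216804504395 [620.4 164.9  22. ]
```

Request:
send_rows:
  delta_pos:
    - [0.02,0.045,0.02]
    - [0.02,0.045,0.02]
    - [0.02,0.045,0.02]
    - [0.02,0.045,0.02]
    - [0.02,0.045,0.02]
    - [0.02,0.045,0.02]
    - [0.022,0.045,0]
    - [0.027,0.05,-0.01]
    - [0.027,0.05,-0.01]
    - [0.027,0.05,-0.01]
    - [0.027,0.05,-0.01]
    - [0.027,0.05,-0.01]
  turn:
    - [0,0,0.085]
    - [0,0,0.085]
    - [0,0,0.085]
    - [0,0,0.085]
    - [0,0,0.085]
    - [0,0,0.085]
    - [0,0,0.085]
    - [0,0,0.085]
    - [0,0,0.085]
    - [0,0,0.085]
    - [0,0,0.085]
    - [0,0,0.085]
  jaw: 1
  force: 100

```text
time_s: 1.7
tcp_pos: [534.9, -44.7, 310.3]
ee_rot: [0.003, 0.998, -0.07, 0.001]
wrist_force: [0.0, -0.0, -0.3]
width: 1.0
```

Request:
send_rows:
  delta_pos:
    - [0.0167,0.0387,-0.032]
    - [0.0167,0.0387,-0.032]
    - [0.0167,0.0387,-0.032]
    - [0.0167,0.0387,-0.032]
    - [0.0167,0.0387,-0.032]
    - [0,0,0]
  turn:
    - [0,0,0.014]
    - [0,0,0.014]
    - [0,0,0.014]
    - [0,0,0.014]
    - [0,0,0.014]
    - [0,0,0]

```text
time_s: 2.45
tcp_pos: [620.7, 159.3, 143.7]
ee_rot: [0.002, 1.0, -0.031, 0.001]
wrist_force: [-0.2, -0.5, -0.6]
width: 1.0
```

```bash
python3 - <<'E'
from h import *
s=manip.get_state();print(s["tcp_pos"],s["ee_rot"])
r=manip.read_camera("wrist");cv2.imwrite("pics/w1.png",r["color"]);print(cam(r),r["vertical_fov"])
E
```

```text
[620.71850391 159.31160509 143.71787756] [ 0.00206833  0.99951677 -0.03098921  0.00127219]
(np.float64(309.70691628693146), 319.37241852656604, 195.7803779159656, array([[ 9.98053315e-01,  6.03425795e-02,  1.57592565e-02,
         6.25251200e+02],
       [-6.23189024e-02,  9.55056287e-01,  2.89799660e-01,
         2.32646998e+02],
       [ 2.43628201e-03, -2.90217610e-01,  9.56957576e-01,
         2.75852300e+02],
       [ 0.00000000e+00,  0.00000000e+00,  0.00000000e+00,
         1.00000000e+00]])) 65.70646984690485
```

View pics/w1.png

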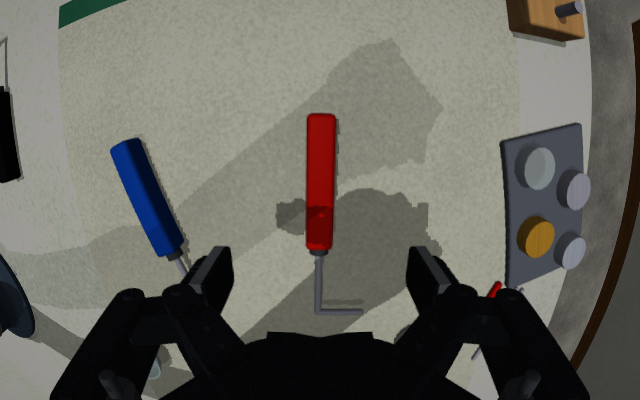

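The wrist view shows the red handle between rows 115 and 250 at column ~320, the bend at (318,311) and the pin tip at (362,312). The blue rod is well to the left.

```bash
python3 - <<'E'
from h import *
np.set_printoptions(precision=1,suppress=True)
r=manip.read_camera("wrist")
a=onz(r,321.5,116,26,1);g=onz(r,318.8,249,18,1);b=onz(r,318.5,310,15,1);c=onz(r,362,312,15,1)
d=(b-a)[:2];d/=np.linalg.norm(d)
print(a,g,b,c,"yaw",np.degrees(np.arctan2(d[1],d[0])),a[:2]+75*d,g[:2]-45*d,b[:2]-125*d,np.linalg.norm(c-b))
E
```

```text
[628.3 220.9  26. ] [618.2 100.   18. ] [613.   25.7  15. ] [658.9  18.8  15. ] yaw -94.48082679443833 [622.4 146.1] [621.7 144.9] [622.7 150.3] 46.46817088046733
```

Request:
send_rows:
  delta_pos:
    - [0.001,-0.005,-0.04]
    - [0,-0.006,-0.04]
    - [0,0,-0.025]
    - [0,0,-0.01]
    - [0,0,0]
  turn:
    - [0,0,-0.013]
    - [0,0,0]
    - [0,0,0]
    - [0,0,0]
    - [0,0,0]

```text
time_s: 3.18
tcp_pos: [628.6, 135.0, 36.7]
ee_rot: [0.005, 0.999, -0.047, 0.011]
wrist_force: [0.3, 0.5, 0.2]
width: 1.0
```

Request:
send_rows:
  delta_pos:
    - [-0.004,0.007,0]
    - [-0.002,0.004,0]
    - [0,0,0]
  turn:
    - [0.008,0.015,0.012]
    - [0.004,0.007,0.005]
    - [0,0,0]

```text
time_s: 3.55
tcp_pos: [624.3, 147.3, 40.5]
ee_rot: [-0.002, 0.999, -0.038, 0.002]
wrist_force: [0.5, -0.0, 0.5]
width: 0.998
```

```bash
python3 -c "
from h import *
s=manip.get_state();print(s['tcp_pos'],s['ee_rot'],s['qd'].round(3))"
```

```text
[624.29921852 147.29590069  40.53666992] [-0.00234637  0.99928041 -0.03782358  0.00159066] [ 0.001 -0.007 -0.001 -0.004 -0.003  0.004  0.006]
```

Request:
send_rows:
  delta_pos:
    - [-0.0015,0,-0.012]
    - [-0.0015,0,-0.01]
    - [0,0,-0.005]
    - [0,0,0]
  turn:
    - [0,0,0]
    - [0,0,0]
    - [0,0,0]
    - [0,0,0]

```text
time_s: 4.05
tcp_pos: [620.5, 147.2, 11.1]
ee_rot: [-0.002, 0.999, -0.038, 0.001]
wrist_force: [0.8, 0.5, -0.6]
width: 1.002
```

Request:
send_rows:
  delta_pos:
    - [0,0,0]
    - [0,0,0]
    - [0,0,0]
    - [0,0,0]
    - [0,0,0]
    - [0,0,0]
    - [0,0,0]
    - [0,0,0]
  turn:
    - [0,0,0]
    - [0,0,0]
    - [0,0,0]
    - [0,0,0]
    - [0,0,0]
    - [0,0,0]
    - [0,0,0]
    - [0,0,0]
  jaw: -1
  force: 100

```text
time_s: 5.05
tcp_pos: [621.3, 147.3, 12.0]
ee_rot: [-0.002, 0.999, -0.038, 0.002]
wrist_force: [-0.6, -0.0, 0.3]
width: 0.264
```

Request:
send_rows:
  delta_pos:
    - [0,0,0.03]
    - [0,0,0.04]
    - [-0.01,-0.02,0.03]
    - [-0.014,-0.033,0.03]
    - [-0.014,-0.033,0.03]
    - [-0.014,-0.033,0.03]
    - [-0.014,-0.033,0.03]
    - [-0.012,-0.025,0.025]
    - [-0.006,-0.01,0.01]
    - [0,0,0]
  turn:
    - [0,0,0]
    - [0,0,0]
    - [0,0,-0.015]
    - [0,0,-0.015]
    - [0,0,-0.015]
    - [0,0,-0.015]
    - [0,0,-0.015]
    - [0,0,-0.01]
    - [0,0,0]
    - [0,0,0]

```text
time_s: 6.3
tcp_pos: [530.0, -44.9, 270.5]
ee_rot: [-0.001, 0.997, -0.08, -0.002]
wrist_force: [0.8, 0.2, -1.6]
width: 0.264
```

```bash
python3 - <<'E'
from h import *
s=manip.get_state();print(s["tcp_pos"],s["ee_rot"],s["width"])
ims=[]
for n in("wrist","top","scene"):
    r=manip.read_camera(n);cv2.imwrite(f"pics/{n}2.png",r["color"]);np.save(f"pics/{n}2.npy",{k:r[k] for k in r if k!="color"},allow_pickle=True)
w=cv2.imread("pics/wrist2.png");t=cv2.imread("pics/top2.png");s=cv2.imread("pics/scene2.png")
def c(i,x,y,W,H,k):
    o=cv2.resize(i[y:y+H,x:x+W],None,fx=k,fy=k,interpolation=cv2.INTER_CUBIC)
    for q in range(0,W,10): cv2.putText(o,str(x+q),(int(q*k),8),0,.28,(0,255,255))
    for q in range(10,H,10): cv2.putText(o,str(y+q),(0,int(q*k)+3),0,.28,(0,255,255))
    return o
cv2.imwrite("pics/crop2.png",np.vstack([np.hstack([c(t,420,95,100,75,4),c(s,80,165,100,75,4)]),c(w,220,220,200,75,4)]))
E
```

```text
[529.97624615 -44.86418126 270.45382665] [-0.00116418  0.99675784 -0.08043479 -0.00164212] 0.26445499045628207
```

View pics/crop2.png

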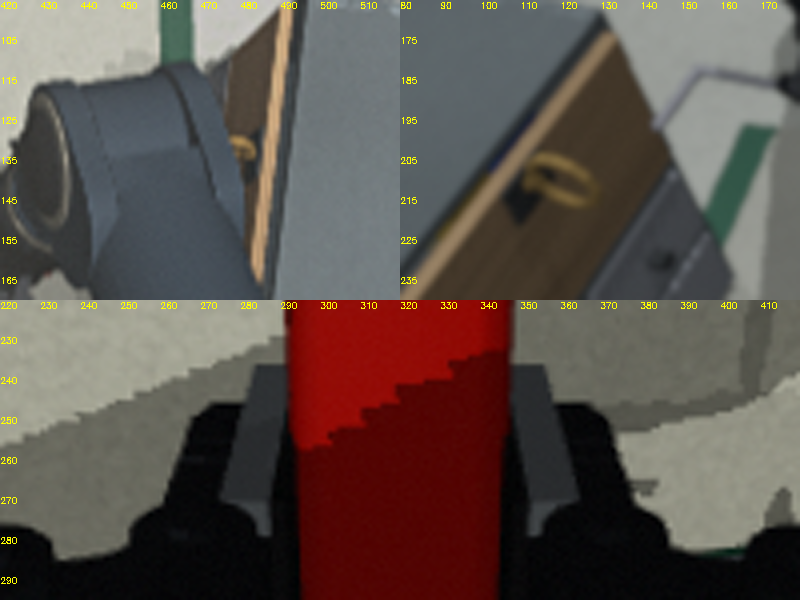

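The scene crop shows the bend at about (156.2,182.5), the pin tip at (144.2,196.2) and the ring centre at (120.5,210). The arm hides the ring in the top view, so I'll check the rod points predicted from the tool pose against the scene camera.

```bash
python3 - <<'E'
from h import *
np.set_printoptions(precision=1,suppress=True)
r=np.load("pics/scene2.npy",allow_pickle=True).item();t=np.load("pics/top2.npy",allow_pickle=True).item()
def proj(r,p):
    f,cx,cy,M=cam(r);q=M[:3,:3].T@(np.array(p)-M[:3,3]);return np.array([cx-f*q[0]/q[2],cy+f*q[1]/q[2]])
print("bend",proj(r,(510.3,-167.9,273.5)),"tip",proj(r,(557.7,-175.7,273.5)),"mid-shaft",proj(r,(530.5-.162*60,-44.5-.987*60,273.5)))
print("measured at z 273.5: bend",onz(r,156.2,182.5,273.5),"tip",onz(r,144.2,196.2,273.5))
for p in((120.,210.),(120.5,210)): print("eye",meet([ray(t,476.6,131.4),ray(r,*p)]))
print("eye scene at z",[onz(r,120.3,210,z) for z in(268,272,276)])
print("px per mm y,z",proj(r,(602,-209,272))-proj(r,(602,-199,272)),proj(r,(602,-209,272))-proj(r,(602,-209,262)),proj(r,(602,-209,272))-proj(r,(592,-209,272)))
# hinge consistency: eye vs hatch bottom
th=np.linspace(0,.15,4);print("z of eye vs theta",160+118*np.cos(th)-28*np.sin(th))
E
```

```text
bend [152.3 180.8] tip [141.5 195.6] mid-shaft [177.3 185.9]
measured at z 273.5: bend [ 514.8 -156.8  273.5] tip [ 559.  -168.7  273.5]
eye (array([ 602.2, -208.8,  272.1]), [np.float64(1.0999912095926658), np.float64(1.0999912095926958)])
eye (array([ 602. , -208.4,  272. ]), [np.float64(1.594073865032549), np.float64(1.5940738650326631)])
eye scene at z [array([ 599.1, -209.8,  268. ]), array([ 602., -207.,  272.]), array([ 604.9, -204.2,  276. ])]
px per mm y,z [-4.4 -0.3] [-1.7 -2.7] [-1.9  3.5]
z of eye vs theta [278.  276.5 274.6 272.5]
```

Request:
send_rows:
  delta_pos:
    - [0.009,-0.015,0]
    - [0.008,-0.015,0]
    - [0,-0.003,0]
    - [0,0,0]
  turn:
    - [0,0,0]
    - [0,0,0]
    - [0,0,0]
    - [0,0,0]

```text
time_s: 6.95
tcp_pos: [548.5, -77.3, 266.7]
ee_rot: [-0.003, 0.997, -0.078, -0.005]
wrist_force: [-0.3, -0.2, -2.1]
width: 0.261
```

```bash
cat > crop.py <<'E'
from h import *
import sys
k=sys.argv[1];x,y,W,H=map(int,sys.argv[2:6]);n=sys.argv[6] if len(sys.argv)>6 else "scene"
s=manip.get_state();print(s["tcp_pos"].round(1),s["ee_rot"].round(4),s["wrist_force"].round(1),s["ft_torque"].round(2))
r=manip.read_camera(n);cv2.imwrite(f"pics/{n}_{k}.png",r["color"])
z=min(800/W,600/H)
o=cv2.resize(r["color"][y:y+H,x:x+W],None,fx=z,fy=z,interpolation=cv2.INTER_CUBIC)
for q in range(0,W,10): cv2.putText(o,str(x+q),(int(q*z),8),0,.3,(0,255,255)); cv2.line(o,(int(q*z),10),(int(q*z),14),(0,255,255))
for q in range(10,H,10): cv2.putText(o,str(y+q),(0,int(q*z)+3),0,.3,(0,255,255)); cv2.line(o,(20,int(q*z)),(24,int(q*z)),(0,255,255))
cv2.imwrite(f"pics/c_{k}.png",o)
E
python3 crop.py 3 95 170 80 60
```

```text
[548.5 -77.3 266.7] [-0.0026  0.997  -0.0776 -0.0047] [-0.3 -0.2 -2.1] [ 0.05 -0.03 -0.01]
```

View pics/c_3.png

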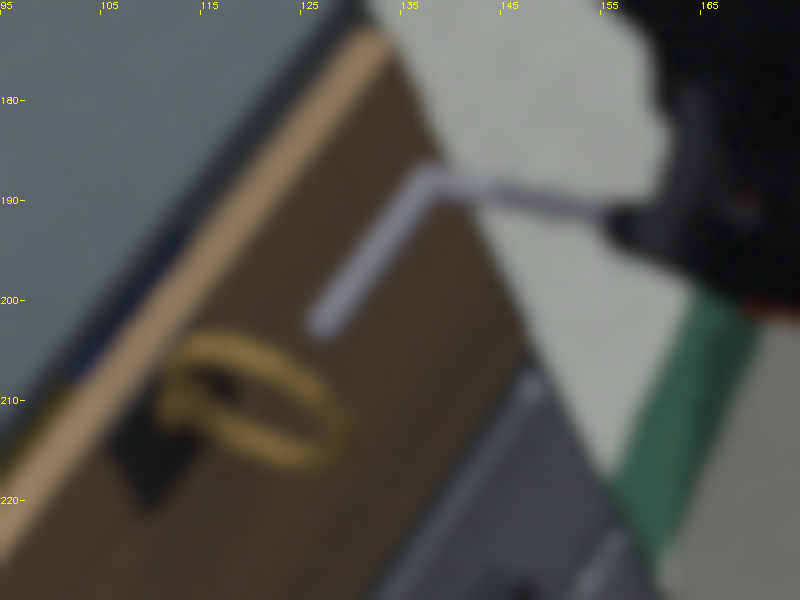

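The pin tip is at (127,202.5), the bend at (138,188) and the ring centre at (120,210). The pin's line points almost exactly through the ring.

```bash
python3 - <<'E'
from h import *
np.set_printoptions(precision=1,suppress=True)
r=np.load("pics/scene2.npy",allow_pickle=True).item()
for z in(267,269.7):
    b=onz(r,138,188,z);t=onz(r,127,202.5,z);print(z,b,t,np.linalg.norm(t-b),np.degrees(np.arctan2(*(t-b)[[1,0]])),"eye-tip",np.array([602,-208.6,272])-t)
# FK
from scipy.spatial.transform import Rotation as R
s=manip.get_state();q=s["ee_rot"];m=R.from_quat([q[1],q[2],q[3],q[0]]).as_matrix();print(m, s["tcp_pos"])
g=s["tcp_pos"]+m@[0,0,-3];y=m[:,0];x=-m[:,1] if m[1,1]>0 else m[:,1];print("x",x,"bend",g+125*x,"tip",g+125*x+48*y)
E
```

```text
267 [ 530.4 -197.1  267. ] [ 575.8 -204.6  267. ] 46.04160467224864 -9.347285878471945 eye-tip [26.2 -4.   5. ]
269.7 [ 532.6 -195.3  269.7] [ 577.9 -202.7  269.7] 45.85400723225041 -9.34728587847201 eye-tip [24.1 -5.9  2.3]
[[ 1.  -0.2 -0. ]
 [-0.2 -1.   0. ]
 [-0.  -0.  -1. ]] [548.4 -77.3 266.7]
x [-0.2 -1.  -0. ] bend [ 529.1 -200.8  269.2] tip [ 576.5 -208.2  268.7]
```

Request:
send_rows:
  delta_pos:
    - [0,-0.001,0.003]
    - [0.008,-0.001,0.0]
    - [0.01,-0.002,0.0]
    - [0.008,-0.001,0]
    - [0,0,0]
  turn:
    - [-0.006,-0.009,0]
    - [0,0,0]
    - [0,0,0]
    - [0,0,0]
    - [0,0,0]

```text
time_s: 7.62
tcp_pos: [576.5, -81.5, 270.4]
ee_rot: [0.0, 0.997, -0.077, 0.001]
wrist_force: [-0.6, -0.6, -1.7]
width: 0.261
```

Request:
send_rows:
  delta_pos:
    - [0.006,-0.002,0]
    - [0.006,-0.001,0.0]
    - [0.004,-0.001,0.0]
    - [0,0,0]
  turn:
    - [0,0,0]
    - [0,0,0]
    - [0,0,0]
    - [0,0,0]

```text
time_s: 8.12
tcp_pos: [593.6, -85.8, 270.1]
ee_rot: [0.0, 0.997, -0.077, 0.001]
wrist_force: [0.0, -1.4, -1.0]
width: 0.261
```

```bash
python3 crop.py 4 85 170 80 60
```

```text
[593.6 -85.8 270.1] [ 1.00e-04  9.97e-01 -7.68e-02  7.00e-04] [ 0.  -1.4 -1. ] [-0.02 -0.    0.01]
```

View pics/c_4.png

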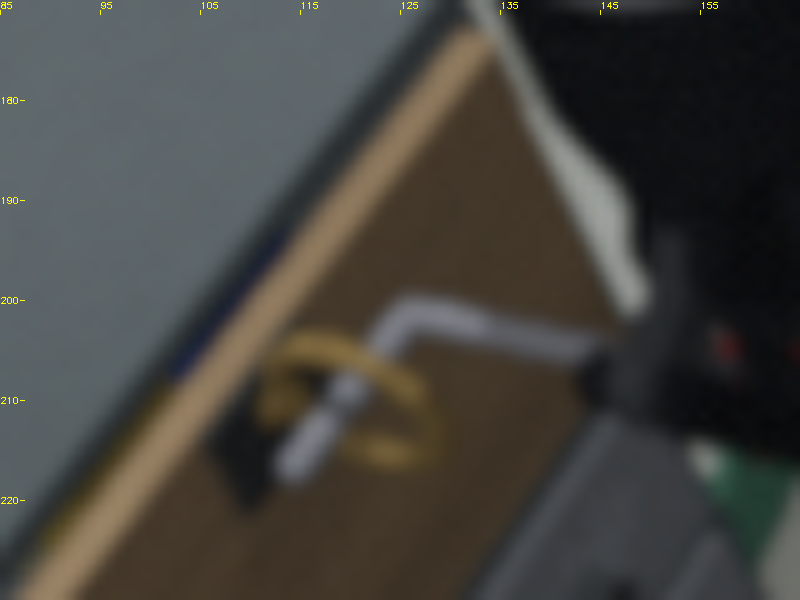

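The pin is through the ring: the brass crosses over it at about (119,207) and the tip shows beyond at (114,217). Now I'll swing the hatch along its hinge arc.

Request:
send_rows:
  delta_pos:
    - [0.0018,0.0109,-0.005]
    - [0.0018,0.0109,-0.005]
    - [0.0016,0.0096,-0.0072]
    - [0.0016,0.0096,-0.0072]
    - [0.0013,0.008,-0.009]
    - [0.0013,0.008,-0.009]
    - [0,0,0]
  turn:
    - [0,0,0]
    - [0,0,0]
    - [0,0,0]
    - [0,0,0]
    - [0,0,0]
    - [0,0,0]
    - [0,0,0]

```text
time_s: 9.05
tcp_pos: [602.7, -23.7, 225.2]
ee_rot: [0.001, 0.997, -0.076, 0.001]
wrist_force: [-0.5, 0.7, -0.0]
width: 0.259
```

```bash
python3 crop.py 5 85 160 120 90
```

```text
[602.7 -23.7 225.2] [ 7.000e-04  9.971e-01 -7.570e-02  6.000e-04] [-0.5  0.7 -0. ] [ 0.05  0.03 -0.09]
```

View pics/c_5.png

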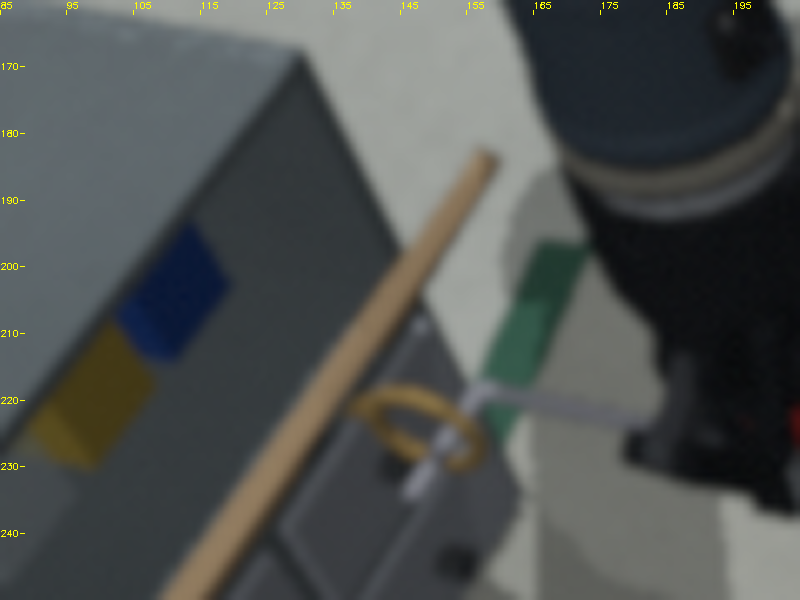

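The hatch is about 0.6 rad open, with the pin still in the ring (ring ~(148,225), tip ~(146,234)). Continuing along the arc.

Request:
send_rows:
  delta_pos:
    - [0.001,0.003,-0.009]
    - [0.001,0.003,-0.009]
    - [0.0007,0.004,-0.0114]
    - [0.0007,0.004,-0.0114]
    - [0.0003,0.0015,-0.012]
    - [0.0003,0.001,-0.012]
    - [0,0,0]
  turn:
    - [0,0,0]
    - [0,0,0]
    - [0,0,0]
    - [0,0,0]
    - [0,0,0]
    - [0,0,0]
    - [0,0,0]

```text
time_s: 9.98
tcp_pos: [607.1, -4.4, 155.9]
ee_rot: [-0.001, 0.997, -0.075, 0.001]
wrist_force: [-0.1, 1.2, -0.8]
width: 0.262
```

Request:
send_rows:
  delta_pos:
    - [0,0,-0.009]
    - [0,-0.001,-0.009]
    - [0,-0.002,-0.006]
    - [0,-0.001,-0.003]
    - [0,0,0]
  turn:
    - [0,0,0]
    - [0,0,0]
    - [0,0,0]
    - [0,0,0]
    - [0,0,0]

```text
time_s: 10.6
tcp_pos: [608.3, -6.8, 129.0]
ee_rot: [-0.002, 0.997, -0.075, 0.002]
wrist_force: [-1.2, 2.7, 1.7]
width: 0.258
```

```bash
python3 crop.py 6 85 160 120 90
```

```text
[608.3  -6.8 129. ] [-0.002   0.9972 -0.0752  0.0024] [-1.2  2.7  1.7] [-0.02  0.19 -0.09]
```

View pics/c_6.png

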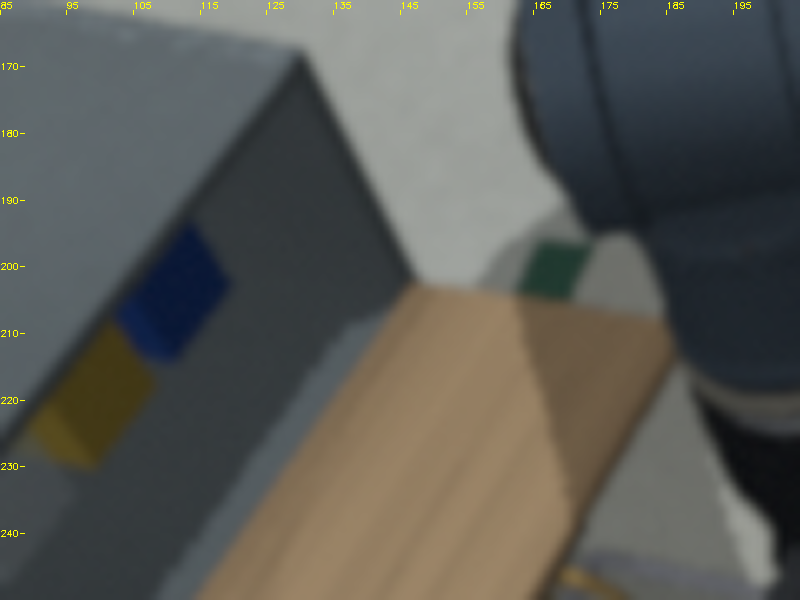

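The hatch looks almost level, with its outer corner at (187,211) and the ring peeking out below at (170,247). I'll push a little further toward the stop and watch the force.

Request:
send_rows:
  delta_pos:
    - [0,0,-0.004]
    - [0,0,-0.004]
    - [0,0,-0.003]
    - [0,0,0]
  turn:
    - [0,0,0]
    - [0,0,0]
    - [0,0,0]
    - [0,0,0]

```text
time_s: 11.15
tcp_pos: [610.0, -6.2, 119.4]
ee_rot: [-0.002, 0.997, -0.075, 0.005]
wrist_force: [-1.4, 3.2, 4.6]
width: 0.261
```

```bash
python3 crop.py 7 95 190 120 90; python3 - <<'E'
from h import *
np.set_printoptions(precision=1,suppress=True)
r=np.load("pics/scene2.npy",allow_pickle=True).item()
f,cx,cy,M=cam(r)
def proj(p):
    q=M[:3,:3].T@(np.array(p)-M[:3,3]);return np.array([cx-f*q[0]/q[2],cy+f*q[1]/q[2]])
# model of hatch: hinge from eye(theta0~.1) ; near & far corners of inner face edge for several theta
o=np.array([.162,.987,0]);y=np.array([.987,-.162,0]);z=np.array([0,0,1.])
E=np.array([602,-208.6,272.]);H=E-39.6*o;H[2]=160
for th in(1.1,1.25,1.4,1.5):
    u=np.sin(th)*o+np.cos(th)*z; n=np.cos(th)*o-np.sin(th)*z # up along hatch, outward normal
    print(th,[proj(H+120*u-10*n+s*108*y) for s in(-1,1)],"outer-face",proj(H+120*u-108*y),"eye",proj(H+118*u+28*n))
print("hinge",proj(H-108*y))
E
```

```text
[610.   -6.2 119.4] [-0.002   0.9972 -0.0745  0.0048] [-1.4  3.2  4.6] [-0.07  0.09 -0.01]
1.1 [array([174.5, 194.1]), array([125.3, 268.7])] outer-face [177.1 196.8] eye [162.4 238.2]
1.25 [array([179.3, 198.9]), array([131.5, 273.3])] outer-face [181.4 201.5] eye [165.7 242.7]
1.4 [array([183.1, 203.6]), array([136.7, 277.7])] outer-face [184.6 206.1] eye [168.  246.8]
1.5 [array([185.1, 206.7]), array([139.5, 280.6])] outer-face [186.3 209.1] eye [168.8 249.3]
hinge [145.8 202.3]
```

View pics/c_7.png

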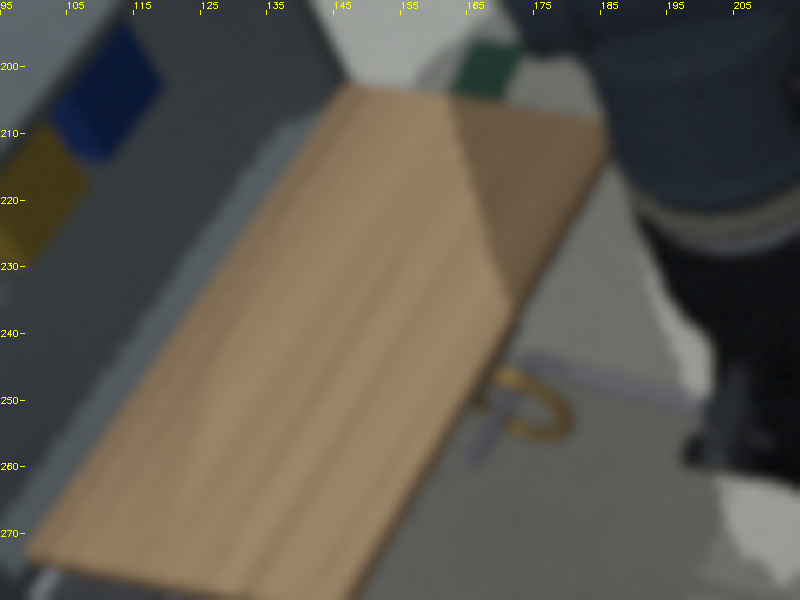

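The hatch corner at (186,208) matches the model for 1.5 rad, and the pin is still visibly in the ring. I'll re-centre the pin and withdraw it.

Request:
send_rows:
  delta_pos:
    - [0,0,0.005]
    - [0,0,0.005]
    - [0,0,0]
    - [0,0,0]
    - [-0.01,0.0016,0]
    - [-0.012,0.002,0]
    - [-0.012,0.002,0]
    - [-0.012,0.002,0]
    - [-0.012,0.002,0]
    - [-0.01,0.0016,0]
    - [0,0,0]
  turn:
    - [0,0,0]
    - [0,0,0]
    - [0,0,0]
    - [0,0,0]
    - [0,0,0]
    - [0,0,0]
    - [0,0,0]
    - [0,0,0]
    - [0,0,0]
    - [0,0,0]
    - [0,0,0]

```text
time_s: 12.58
tcp_pos: [533.5, 1.5, 127.1]
ee_rot: [0.0, 0.997, -0.076, 0.001]
wrist_force: [0.1, 0.4, -1.5]
width: 0.263
```

```bash
python3 crop.py 8 95 190 140 105
```

```text
[533.5   1.5 127.1] [ 2.000e-04  9.971e-01 -7.640e-02  1.300e-03] [ 0.1  0.4 -1.5] [-0.01 -0.05  0.  ]
```

View pics/c_8.png

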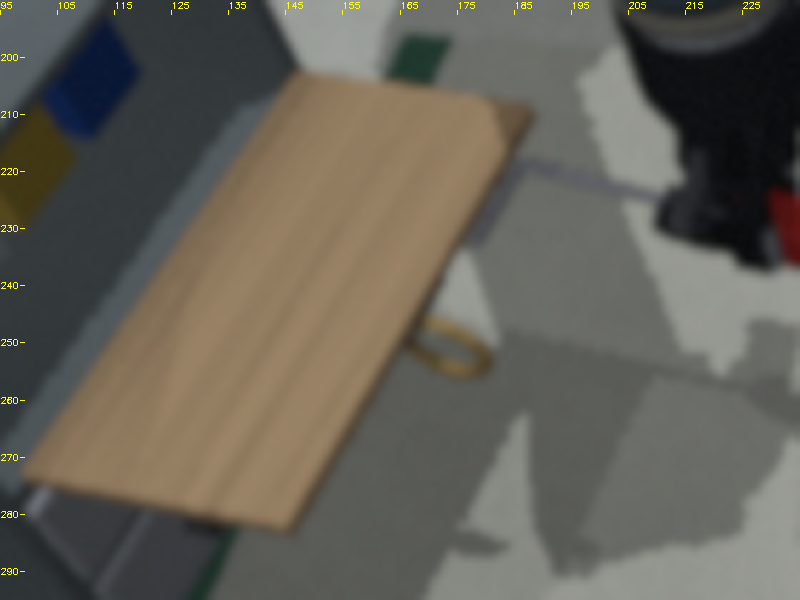

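The pin is clear of the ring (tip ~(179,232), ring ~(173,250)) and the hatch has stayed level. Moving out and back over the rod's original place.

Request:
send_rows:
  delta_pos:
    - [0.003,0.02,0]
    - [0.004,0.024,0]
    - [0.013,0.018,-0.006]
    - [0.013,0.018,-0.006]
    - [0.013,0.018,-0.006]
    - [0.013,0.015,-0.006]
    - [0.013,0.012,-0.006]
    - [0.01,0.008,-0.004]
    - [0,0,0]
    - [0,0,0]
  turn:
    - [0,0,0]
    - [0,0,0]
    - [0,0,0.015]
    - [0,0,0.015]
    - [0,0,0.015]
    - [0,0,0.015]
    - [0,0,0.015]
    - [0,0,0]
    - [0,0,0]
    - [0,0,0]

```text
time_s: 13.88
tcp_pos: [623.6, 137.3, 91.1]
ee_rot: [0.0, 0.999, -0.04, 0.003]
wrist_force: [-0.2, 0.3, -2.0]
width: 0.257
```

Request:
send_rows:
  delta_pos:
    - [0,0.004,-0.02]
    - [0,0.004,-0.02]
    - [0,0,-0.016]
    - [0,0,-0.01]
    - [0,0,-0.004]
    - [0,0,0]
  turn:
    - [0,0.005,0]
    - [0,0,0]
    - [0,0,0]
    - [0,0,0]
    - [0,0,0]
    - [0,0,0]

```text
time_s: 14.62
tcp_pos: [622.5, 143.8, 16.6]
ee_rot: [0.002, 0.999, -0.041, -0.0]
wrist_force: [-2.8, -0.4, 3.4]
width: 0.263
```

Request:
send_rows:
  delta_pos:
    - [0,0,-0.002]
    - [0,0,-0.001]
    - [0,0,0]
  turn:
    - [0,0,0]
    - [0,0,0]
    - [0,0,0]

```text
time_s: 15.0
tcp_pos: [623.0, 144.0, 17.1]
ee_rot: [0.002, 0.999, -0.041, 0.001]
wrist_force: [-0.1, 0.8, -0.9]
width: 0.27
```

Request:
send_rows:
  delta_pos:
    - [0,0,-0.003]
    - [0,0,-0.002]
    - [0,0,0]
  turn:
    - [0,0,0]
    - [0,0,0]
    - [0,0,0]

```text
time_s: 15.38
tcp_pos: [624.1, 143.8, 15.5]
ee_rot: [0.002, 0.999, -0.041, 0.002]
wrist_force: [-1.9, -0.8, 2.8]
width: 0.264
```

```bash
python3 crop.py 9 200 240 140 100
```

```text
[624.1 143.8  15.5] [ 0.0023  0.9992 -0.0409  0.0021] [-1.9 -0.8  2.8] [0.23 0.43 0.14]
```

View pics/c_9.png

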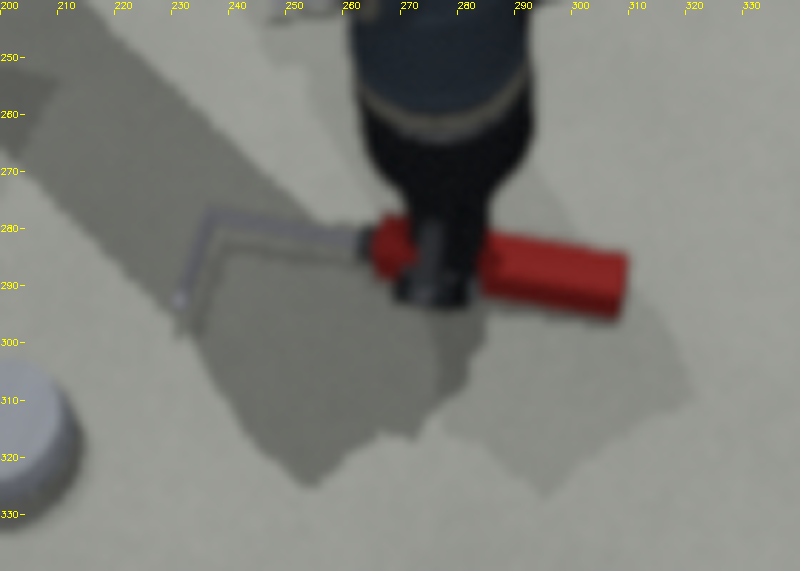

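The rod is practically flat on the bench: handle from (264,284) to (308,290), bend at (237,277). Releasing it.

Request:
send_rows:
  delta_pos:
    - [0,0,0]
    - [0,0,0]
    - [0,0,0]
    - [0,0,0]
    - [0,0,0]
    - [0,0,0]
    - [0,0,0]
    - [0,0,0]
  turn:
    - [0,0,0]
    - [0,0,0]
    - [0,0,0]
    - [0,0,0]
    - [0,0,0]
    - [0,0,0]
    - [0,0,0]
    - [0,0,0]
  jaw: 1

```text
time_s: 16.42
tcp_pos: [625.1, 143.7, 14.5]
ee_rot: [0.002, 0.999, -0.041, 0.003]
wrist_force: [-0.1, -0.2, -0.5]
width: 0.997
```

Request:
send_rows:
  delta_pos:
    - [0,0,0.01]
    - [0,0,0.02]
    - [0,0,0.04]
    - [0,0,0.05]
    - [-0.02,0,0.05]
    - [-0.03,0,0.04]
    - [-0.03,0,0.02]
    - [0,0,0]
    - [0,0,0]
  turn:
    - [0,0,0]
    - [0,0,0]
    - [0,0,0]
    - [0,0,0]
    - [0,0,0]
    - [0,0,0]
    - [0,0,0]
    - [0,0,0]
    - [0,0,0]

```text
time_s: 17.55
tcp_pos: [543.3, 145.2, 263.1]
ee_rot: [0.001, 0.999, -0.041, 0.009]
wrist_force: [0.5, -1.4, -0.2]
width: 0.997
```

```bash
python3 - <<'E'
from h import *
s=manip.get_state();print(s["tcp_pos"],s["width"],s["qd"].round(3))
r=manip.read_camera("scene")["color"];cv2.imwrite("pics/end.png",cv2.resize(r[140:380,60:380],(800,600),interpolation=cv2.INTER_CUBIC))
o=cv2.imread("pics/scene0.png")
def blue(i):
    h=cv2.cvtColor(i,cv2.COLOR_BGR2HSV);m=cv2.inRange(h,(105,150,40),(130,255,255));m[:215]=0;m[250:]=0;m[:,:265]=0;m[:,330:]=0
    return cv2.minAreaRect(cv2.findNonZero(m))
print(blue(o),blue(r))
E
```

```text
[543.28375868 145.24445175 263.06895243] 0.9970016433092904 [-0.001 -0.028 -0.006  0.002 -0.011  0.009  0.006]
((294.58111572265625, 232.48646545410156), (8.713146209716797, 38.4693603515625), 80.53767395019531) ((294.66217041015625, 232.47296142578125), (8.713146209716797, 38.304962158203125), 80.53767395019531)
```

No more pictures can be viewed, so I'll check the final state numerically.

```bash
python3 - <<'E'
from h import *
np.set_printoptions(precision=1,suppress=True)
r=manip.read_camera("scene");i=r["color"]
def red(i):
    h=cv2.cvtColor(i,cv2.COLOR_BGR2HSV);m=cv2.inRange(h,(0,120,60),(6,255,255))|cv2.inRange(h,(174,120,60),(180,255,255))
    m[:265]=0;m[305:]=0;m[:,:250]=0;m[:,325:]=0;return cv2.minAreaRect(cv2.findNonZero(m))
a,b=red(cv2.imread("pics/scene0.png")),red(i);print(a,b,onz(r,*a[0],18),onz(r,*b[0],18))
w=cv2.imread("pics/scene_8.png")  # hatch down reference
print("hatch area diff vs. viewed picture 8:",cv2.absdiff(w,i)[200:285,95:165].mean(),"vs shut:",cv2.absdiff(cv2.imread("pics/scene0.png"),i)[200:285,95:165].mean())
E
```

```text
((288.4537658691406, 285.300537109375), (44.02055740356445, 10.796060562133789), 8.746162414550781) ((286.5000305175781, 286.5), (44.18939971923828, 11.021355628967285), 8.972626686096191) [624.2 164.7  18. ] [628.1 159.9  18. ]
hatch area diff vs. viewed picture 8: 2.766890756302521 vs shut: 37.52016806722689
```

The red handle has the same size and angle in the picture as at the start, so the rod lies flat. The hatch is unchanged from the view where it was down, the blue rod hasn't moved, and the gripper is clear.

```bash
python3 -c "
from workcell import manip
print(manip.close_job())"
```

```text
the job is handed in; nothing more can be done
None
```

I hooked the brass eye with the red rod, swung the hatch down to its stop, unhooked the rod and laid it back on the bench near where it started. I handed the job in at about 18 s of the 58 s allowed; the system gives no verdict.

**Last checks:**
- **Hatch:** its outer corner matched the model for about 1.5 rad while hooked. It stayed level after unhooking, and the final picture still matches that view.
- **Pin:** pictures showed it through the ring with the hatch still up, and again with the hatch down.
- **Red rod:** its handle has the same size and angle in the scene picture as at the start, about 6 mm from its first place, so it lies flat.
- **Blue rod:** it moved less than 0.1 pixel in the scene picture.
- **Gripper:** it is open and well clear, with its TCP at 263 mm height.

**What disagreed or failed:**
- Before insertion, the scene camera put the hook about 5–9 mm short of where the tool pose predicted. I followed the camera.
- The final picture could not be viewed because the 12-picture limit was reached, so the checks after release are numerical only.
- The rod touched down slightly early, at a TCP height of about 15.5 mm instead of 12 mm, so it may have been a little tilted in the grip until released.

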